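Open the artefact case and mark its climate logger

TASK

The larger of the two storage cases holds a climate logger: with the fingertips, push its hinged lid up from under the front lip and flip it right over backwards until it rests open by itself. Then press the logger's button all the way down and move clear. Do not lift or push the logger or the stone blade in the case about, and leave the small case shut and the other things on the table where they are.

Things in the scene. Friction and masses are not known exactly. Their poses are not given: they have to be found in the camera images.
- case: The larger storage case: grey open-topped box fixed to the table, 160 (x) x 240 (y) x 85 mm high, walls 6 mm, with a 12 mm foam pad on its 6 mm floor (pad top 18 mm above the table). Origin: centre of its underside. Its x axis runs from the front (side nearest the robot) to the hinged back, y to the left, z up.
- lid (a joint): Hinge of the larger case's lid, rad: 0 shut, grows as it opens, stop at 1.95 (leaning backwards). The lid (0.2 to 0.4 kg) is stiff, turns freely (only slight damping), hinges along the top of the case's back wall, falls shut by its own weight below about 1.53 and falls open to the stop beyond it. No latch.
- lid_lip (a point): Middle of the lower front edge of the lid's lip. The lip is a flat aluminium tongue 100 mm wide (y), 6 mm thick, that sticks out 30 mm beyond the case's front wall, level with the lid's underside, 85.5 mm above the table when shut, free space below it. Axes of the lid: x from lip to hinge, z out of its upper face.
- lid_hinge (a point): Middle of the lid's hinge axis (along the case's y), at the top of the back wall, 85.5 mm above the table; 190 mm from point lid_lip. The lid panel is 162 x 244 x 8 mm.
- logger: Climate logger lying loose on the foam in the front half of the larger case, hidden until the lid is open: white box 50 (x) x 80 (y) x 25 mm high, 0.17 to 0.27 kg. Origin: centre of its underside; x, y, z nearly along those of the case (within 0.15 rad).
- logger_button_top (a point): Centre of the top of the logger's button: a black round button 24 mm across in a grey collar 40 mm across on the logger's top, 14 mm off its centre towards -y. The top stands 22 mm above the collar's foot (47 mm above the foam) and 10 mm above the collar's rim.
- logger_button (a joint): Travel of that button, m: 0 out, 0.006 fully down. A spring brings it back; it takes about 1.2 N to start and 4 N fully down.
- cased_blade: Stone adze blade, 150 x 45 x 22 mm, lying loose across the back half of the larger case on the foam, 0.3 kg. Origin: middle of its underside, x along its length. Leave it alone.
- small_case: Bystander: the smaller case, same make, fixed, 120 x 130 x 60 mm, with its own lid and a 22 mm lip. Origin: centre of its underside. Leave it shut.
- small_lid (a joint): Hinge of the smaller case's lid, rad: 0 shut.
- loose_blade: Bystander: dark stone adze blade 130 x 48 x 24 mm lying on the table near the robot, in front of the cases. Origin: middle of its underside, x along its length.
- brush: Bystander: small hand brush (about 0.2 m) lying along x on the table to the left of the cases.
- jar: Bystander: small jar with white cap, 52 mm across and 70 mm high, standing to the right of the cases.

How it is judged:
By the outcome, as a careful person would: the job done as asked, in the order asked, and still so for the second after the job is handed in, with the robot touching nothing.
It also fails if it takes over 51 s, if anything falls off the work surface, if the arm or the gripper's body presses on something with over 40 N, if the wrist force passes 120 N, or if a joint passes its speed limit or range.

ROBOT

A 6-joint arm with a two-finger parallel gripper is mounted at the origin on the work surface. World frame = base frame: x ahead of the robot, y to its left, z up, the work surface at z = 0. Lengths are in m, angles in rad, forces in N, time in s.
With the tool pointing down it reaches from about 0.35 to 0.85 m from the base axis. Payload 8.1 kg.
Tool frame: the origin (TCP) lies at the very end of the fingers, on their centre line; the grasp point (between the pads) lies robot.hold_point_z behind it (robot.hold_point_z is the distance from the TCP to the grasp point, in m); z points along the fingers, y is the direction in which the jaws open and shut (so a half turn about z gives the same grasp; the last joint's range is limited). The gripper opens to 93 mm and grips with 3 to 60 N. Pads are 15 mm wide; open, the fingers measure 128 mm over their backs; the gripper's body (75 mm by 188 mm) begins 65 mm behind the grasp point.
Start: joints at [1.03, 0.13, 1.488, -0, 1.523, -0.085], TCP at [0.264, 0.539, 0.219] pointing down, gripper open.
Joint ranges: [-2.96, 2.96], [-0.89, 2.26], [0.02, 2.5], [-1.34, 4.48], [0, 2.73], [-2.66, 2.66]. Speed limits (rad/s): [2.39, 2.39, 2.79, 3.14, 3.14, 3.14].

INTERFACE

Orientations are given as a rotation vector (axis times angle).
In Python, from plant import robot, cams gives the robot as it stands. The module is installed in compiled form; this text tells all that it offers.
- The arm moves only by the tool step_arm, never from a script. Its argument "deltas" is a list of rows, each an object with "offset": the shift along the tool's x, y, z in cm, a list of three; "roll": the turn about the tool's z in rad. In form: [{"offset": [x, y, z], "roll": roll}, ...]. A call has 1 to 12 rows; each row shifts and turns the commanded pose from where the row before left it, along the tool's axes as they then stand; what a row does not reach is not made up. A row lasts 1/8 s, in which the tool goes at most 62.5 mm and 10.7 degrees, less where a joint would pass 70% of its speed; a pose out of reach is approached as far as the arm can. A call with a gripper value outside its range is refused whole. "fingers" is the finger opening in cm, from 0 to 9.3, set as the call begins (left out, the last holds). The fingers move at their own pace and stop on an object; "grip_force" is the grip in N (left out, the last holds). Time passes only in rows, so rows that do not move let the fingers close. It gives the time, the measured TCP pose, the force and the opening at its end, in the units of the state.
- robot.read_state(): the state, without advancing time (a new reading comes with each control period).
- cams.read_camera(name): name is "side" or "top" or "wrist"; returns a dict with "pixels" (400x640x3 uint8, red, green, blue), "fx", "fy", "cx", "cy" (pixels), "extrinsics" (4x4, takes a point from world to camera coordinates). Camera axes: x right, y down, z forward; pixel columns grow to the right and rows downward; lengths in m; the calibration is good to about 2 mm. A picture is of the moment at which its call begins. There is no depth.
- robot.close_job(): hands the job in, once; it reports no verdict.
Trained networks look in a picture, given as the dict that the camera call returned (one of the last four; its "shot" number tells which), for a name from the list of things; names that differ only in an ending like _2 or _b are one class to them, and where a whole thing is asked for, a point or a joint stands for the part that bears it (a point fixed in the world has none). Each returns a list of dicts, best first, with "score" (0 to 1); they miss things now and then, are a little off and sometimes report something else, mostly with a low value. They report only what shows in the picture. A call takes as long as a camera call.
- cams.boxes_of(picture, thing): "xy" ([column, row] in pixels, amid what is visible of it).
- cams.silhouettes(picture, thing): "mask" (400x640 bool, what is visible of it) and "xy" ([column, row] in pixels, amid what is visible of it).
- cams.pinpoint(picture, thing): "xy" ([column, row] in pixels: a listed point, or the origin of a listed thing).
The state is a dict: "t": time; "q": joint angles; "dq": joint speeds; "joint_torque": joint torques, N m; "tool_pos": TCP position; "orientation": TCP orientation; "force": force on the tool from outside, world axes, zero at the start; "wrist_torque": the same for the moment, N m; "opening": finger opening in m.
Only numpy, scipy, OpenCV 4.12 (cv2) and the standard library are available. Lean on these libraries where they do the work, as an engineer would, in place of code of your own. Each camera call takes 0.05 s, during which the arm holds its last target. There are 200 camera calls.

## Working session

There is one attempt and no reset: what is moved stays moved. The work goes in short steps, Python scripts to look and compute and a tool call to move; the robot and the scene stay as the last step left them, time stands still between calls to the robot, and variables do not carry over. Pictures are saved under pics/ and viewed, about 8 in all and at most 12, crops included, and the job is handed in when it is done.

Besides the shell and the picture viewer there is one more tool, called after "Request:" as name(argument=value, ...) on one line, values as JSON. step_arm: Moves the arm, as the interface text tells. Its arguments: {"type":"object","properties":{"deltas":{"type":"array"},"fingers":{"type":"number"},"grip_force":{"type":"number"}},"required":["deltas"]}

```bash
mkdir -p pics
cat > h.py <<'E'
import numpy as np, cv2
from plant import robot, cams
from scipy.spatial.transform import Rotation as R
def ray(p,xy):
    E=np.array(p["extrinsics"]); d=np.array([(xy[0]-p["cx"])/p["fx"],(xy[1]-p["cy"])/p["fy"],1])
    o=-E[:3,:3].T@E[:3,3]; d=E[:3,:3].T@d; return o,d/np.linalg.norm(d)
def atz(p,xy,z):
    o,d=ray(p,xy); return (o+d*(z-o[2])/d[2]).round(4)
def tri(rs):
    A=sum(np.eye(3)-np.outer(d,d) for o,d in rs); b=sum((np.eye(3)-np.outer(d,d))@o for o,d in rs)
    return np.linalg.solve(A,b).round(4)
def proj(p,X):
    E=np.array(p["extrinsics"]); c=E[:3,:3]@X+E[:3,3]; return [p["fx"]*c[0]/c[2]+p["cx"],p["fy"]*c[1]/c[2]+p["cy"]]
def save(p,n): cv2.imwrite("pics/"+n,p["pixels"][:,:,::-1])
E
python3 - <<'E'
from h import *
s=robot.read_state(); print(s, robot.hold_point_z); print(R.from_rotvec(s["orientation"]).as_matrix().round(3))
ps={}
ims=[]
for n in("top","side"):
    p=cams.read_camera(n); ps[n]=p; ims.append(p["pixels"])
    print(n,"cam at",ray(p,(320,200))[0])
    for t,z in (("lid_lip",.0855),("lid_hinge",.0855),("case",0),("small_case",0),("loose_blade",0),("jar",0),("brush",0)):
        for r in cams.pinpoint(p,t)[:2]: print(n,t,np.round(r["xy"],1),round(r["score"],2),atz(p,r["xy"],z))
cv2.imwrite("pics/a.png",cv2.resize(np.vstack(ims),None,fx=.75,fy=.75)[:,:,::-1])
E
```

```text
{'t': 0.0, 'q': array([ 1.02960051e+00,  1.31163332e-01,  1.48925960e+00, -3.80380591e-05,
        1.52298551e+00, -8.53975783e-02]), 'dq': array([-2.46056995e-03, -5.69874304e-04,  1.05282916e-03, -1.29899727e-03,
        6.29861030e-05,  1.13187545e-03]), 'joint_torque': array([ 4.77440146e-03, -5.59823227e+01, -4.91779232e+01,  7.75519735e-02,
        3.52216687e-02, -5.76248203e-05]), 'tool_pos': array([0.26380984, 0.53826889, 0.21759695]), 'orientation': array([-7.09663258e-01, -3.05985068e+00,  2.73133924e-03]), 'force': array([-0.55170288, -0.47472957,  1.14883837]), 'wrist_torque': array([-0.01214036,  0.00658244, -0.01157759]), 'opening': 0.0930557054168239} 0.0188
[[-0.898  0.44  -0.001]
 [ 0.44   0.898 -0.002]
 [ 0.    -0.002 -1.   ]]
top cam at [ 0.45442603 -0.00541989  1.41174828]
top lid_lip [379.5 219.2] 0.61 [ 0.456  -0.2121  0.0855]
top lid_hinge [370.3 160. ] 0.79 [ 0.6386 -0.1803  0.0855]
top case [370.5 184. ] 0.87 [ 0.5711 -0.1937  0.    ]
top small_case [255.3 182.9] 0.67 [0.5657 0.1848 0.    ]
top loose_blade [316.3 235.2] 0.75 [ 0.399  -0.0193  0.    ]
top loose_blade [161.1 195.4] 0.35 [0.5174 0.4912 0.    ]
top jar [456.1 184.9] 0.55 [ 0.5749 -0.4764  0.    ]
top brush [162.1 197.1] 0.62 [0.5119 0.4877 0.    ]
side cam at [-0.14213121 -0.72959414  1.24767421]
side lid_lip [356.8 262.7] 0.65 [ 0.4546 -0.2162  0.0855]
side lid_hinge [398.5 222.7] 0.84 [ 0.6405 -0.1917  0.0855]
side case [285.7 179. ] 0.55 [0.5421 0.2121 0.    ]
side small_case [289.6 179.7] 0.91 [0.5501 0.2015 0.    ]
side loose_blade [288.6 246.7] 0.62 [ 0.3813 -0.0088  0.    ]
side jar [448.4 317.6] 0.77 [ 0.5684 -0.4636  0.    ]
side brush [234.6 140.8] 0.64 [0.5156 0.47   0.    ]
```

View pics/a.png

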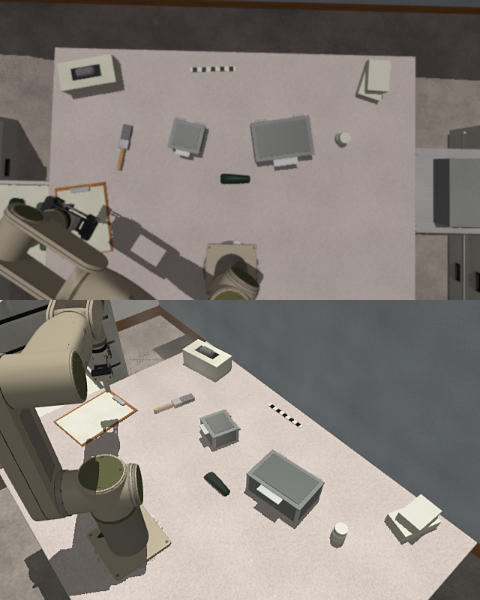

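The picture (scaled 0.75) shows the large grey case centred at about (282,140) in the top view, with its white lip towards the robot at (286,162). The small case is at (187,137), the blade at (235,179) and the jar at (342,138). The networks agree with this: the lip-to-hinge distance comes out at 0.186 m and the yaw at about 0.15.

The tool can't tilt, so I'll push the closed, vertical fingers against the lip's front edge and lift. Friction should start the lid. Once it is slightly open, the forward push opens it.

Request:
step_arm(deltas=[{"offset":[0,0,0],"roll":0.181},{"offset":[0,0,0],"roll":0.181},{"offset":[0,0,0],"roll":0.181},{"offset":[0,0,0],"roll":0.181},{"offset":[0,0,0],"roll":0.181},{"offset":[0,0,0],"roll":0.181},{"offset":[0,0,0],"roll":0.181},{"offset":[0,0,0],"roll":0.181},{"offset":[0,0,0],"roll":0.181},{"offset":[0,0,0],"roll":0.181},{"offset":[0,0,0],"roll":0.181},{"offset":[0,0,0],"roll":0.181}], fingers=0)

```text
t: 2.3
tool_pos: [0.2641, 0.5388, 0.2187]
orientation: [-3.041, -0.789, 0.0]
force: [0.7, 0.3, 0.7]
opening: 0.0005
```

Request:
step_arm(deltas=[{"offset":[2,0,0],"roll":0.181},{"offset":[2,0,0],"roll":0.182},{"offset":[1.5,4.5,0],"roll":0},{"offset":[1,5,0],"roll":0},{"offset":[0,5.5,0],"roll":0},{"offset":[0,5.5,0],"roll":0},{"offset":[0,5.5,0],"roll":0},{"offset":[0,5.5,0],"roll":0},{"offset":[0,5.5,0],"roll":0},{"offset":[0,5.5,0],"roll":0},{"offset":[0,5.5,0],"roll":0},{"offset":[0,5.5,0],"roll":0}])

```text
t: 3.8
tool_pos: [0.4056, 0.0282, 0.219]
orientation: [3.132, 0.237, 0.002]
force: [1.3, 0.7, -0.6]
opening: 0.0005
```

Request:
step_arm(deltas=[{"offset":[-0.8,5,0],"roll":0},{"offset":[-0.8,5,0],"roll":0},{"offset":[-0.8,5,0],"roll":0},{"offset":[-0.8,5,0],"roll":0},{"offset":[-0.6,4.2,0],"roll":0},{"offset":[0,0,0],"roll":0}])

```text
t: 4.55
tool_pos: [0.4038, -0.2174, 0.2186]
orientation: [3.133, 0.231, -0.001]
force: [-0.4, 0.9, 0.5]
opening: 0.0005
```

Run:
```python
from h import *
print(robot.read_state()["tool_pos"])
rs={}
for n in("wrist","side","top"):
    p=cams.read_camera(n)
    if n=="wrist": save(p,"w.png"); print(ray(p,(320,200)))
    for t in ("lid_lip","lid_hinge"):
        for r in cams.pinpoint(p,t)[:1]:
            rs.setdefault(t,[]).append(ray(p,r["xy"])); print(n,t,np.round(r["xy"],1),round(r["score"],2),atz(p,r["xy"],.0855))
    if n=="wrist":
        for a in cams.silhouettes(p,"lid_lip")[:1]:
            m=cv2.minAreaRect(np.argwhere(a["mask"])[:,::-1].astype(np.float32)); print([atz(p,c,.09) for c in cv2.boxPoints(m)])
for t in rs: print(t,tri(rs[t]))
```

```text
[ 0.40378393 -0.21738461  0.21859225]
(array([ 0.47171874, -0.20674114,  0.38407668]), array([-0.23805962, -0.03061838, -0.9707678 ]))
wrist lid_lip [326.7 140.2] 0.63 [ 0.4519 -0.2142  0.0855]
[array([ 0.5401, -0.0783,  0.09  ]), array([ 0.5759, -0.3205,  0.09  ]), array([ 0.4739, -0.3483,  0.09  ]), array([ 0.4346, -0.0822,  0.09  ])]
side lid_lip [356.8 262.3] 0.8 [ 0.4555 -0.2152  0.0855]
side lid_hinge [395.1 221.7] 0.97 [ 0.6356 -0.1829  0.0855]
top lid_lip [380.9 220. ] 0.79 [ 0.4536 -0.2165  0.0855]
top lid_hinge [371.1 160.6] 0.84 [ 0.6368 -0.1829  0.0855]
lid_lip [ 0.4532 -0.2155  0.0887]
lid_hinge [ 0.6366 -0.1827  0.0846]
```

View pics/w.png

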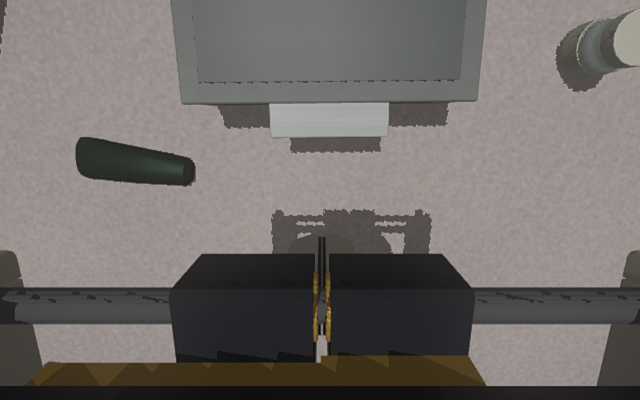

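The wrist view shows the lip's front edge level at row 135 (columns 270–388), square to the tool and centred. The triangulated lip is about 42 mm ahead of the finger face.

Request:
step_arm(deltas=[{"offset":[0,0,5],"roll":0},{"offset":[0,0,5],"roll":0},{"offset":[0,0,4.6],"roll":0},{"offset":[1.8,0,0],"roll":0},{"offset":[1.5,0,0],"roll":0},{"offset":[0,0,0],"roll":0}])

```text
t: 5.8
tool_pos: [0.4384, -0.2102, 0.0736]
orientation: [3.131, 0.239, 0.002]
force: [-0.2, -0.2, 0.3]
opening: 0.0003
```

Request:
step_arm(deltas=[{"offset":[0.3,0,0],"roll":0},{"offset":[0.2,0,0],"roll":0},{"offset":[0,0,0],"roll":0}])

```text
t: 6.18
tool_pos: [0.4419, -0.2094, 0.0729]
orientation: [3.132, 0.237, 0.0]
force: [0.5, 0.2, -0.3]
opening: 0.0002
```

Request:
step_arm(deltas=[{"offset":[0.2,0,0],"roll":0},{"offset":[0.1,0,0],"roll":0},{"offset":[0,0,0],"roll":0}])

```text
t: 6.55
tool_pos: [0.444, -0.209, 0.0726]
orientation: [-3.133, -0.237, 0.003]
force: [-5.4, -0.6, 3.2]
opening: 0.0006
```

Contact: 5 N against the front edge. I'll press slightly more and start lifting.

Request:
step_arm(deltas=[{"offset":[0.15,0,0],"roll":0},{"offset":[0,0,-0.3],"roll":0},{"offset":[0,0,-0.5],"roll":0},{"offset":[0,0,0],"roll":0}])

```text
t: 7.05
tool_pos: [0.4443, -0.2089, 0.0799]
orientation: [-3.132, -0.236, 0.007]
force: [-7.4, -3.2, -0.4]
opening: 0.0003
```

Run:
```python
from h import *
print(robot.read_state()["tool_pos"],robot.read_state()["force"])
p=cams.read_camera("side")
cv2.imwrite("pics/s1.png",cv2.resize(p["pixels"][190:300,280:460],None,fx=4,fy=4)[:,:,::-1])
```

```text
[ 0.44426816 -0.20888822  0.07987558] [-7.41721356 -3.20265935 -0.4454458 ]
```

View pics/s1.png

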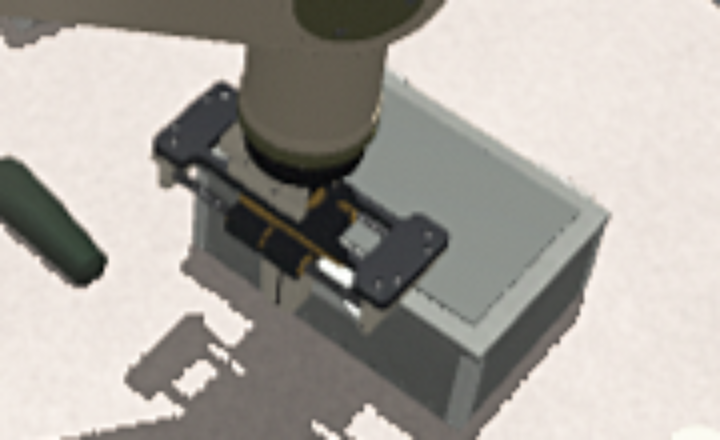

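The crop shows the fingers at about (285,285) against the lip, and the lid looks shut or nearly so. The result is ambiguous, so I'll press harder and lift a little.

Request:
step_arm(deltas=[{"offset":[0.2,0,0],"roll":0},{"offset":[0,0,0],"roll":0}])

```text
t: 7.35
tool_pos: [0.4442, -0.2088, 0.0787]
orientation: [-3.132, -0.236, 0.013]
force: [-15.0, -6.3, -0.7]
opening: 0.0003
```

Request:
step_arm(deltas=[{"offset":[0,0,-0.2],"roll":0},{"offset":[0,0,-0.2],"roll":0},{"offset":[0,0,0],"roll":0}])

```text
t: 7.72
tool_pos: [0.4445, -0.2088, 0.0829]
orientation: [-3.132, -0.236, 0.012]
force: [-13.6, -5.5, 0.4]
opening: 0.0002
```

Request:
step_arm(deltas=[{"offset":[0,0,-0.3],"roll":0},{"offset":[0,0,-0.3],"roll":0},{"offset":[0,0,0],"roll":0}])

```text
t: 8.1
tool_pos: [0.445, -0.2087, 0.0893]
orientation: [-3.132, -0.236, 0.011]
force: [-12.7, -5.8, -0.1]
opening: 0.0008
```

x advances by 0.8 mm over the 17 mm rise, which matches the lid's arc (h²/2r), so the lid is coming along. I'll continue along the arc.

Request:
step_arm(deltas=[{"offset":[0.05,0,-0.4],"roll":0},{"offset":[0.1,0,-0.4],"roll":0},{"offset":[0.1,0,-0.4],"roll":0},{"offset":[0.1,0,-0.4],"roll":0},{"offset":[0,0,0],"roll":0}])

```text
t: 8.72
tool_pos: [0.4472, -0.2084, 0.105]
orientation: [-3.132, -0.236, 0.015]
force: [-19.4, -5.3, 3.2]
opening: 0.0003
```

Run:
```python
from h import *
print(robot.read_state()["tool_pos"],robot.read_state()["force"])
p=cams.read_camera("side")
cv2.imwrite("pics/s2.png",cv2.resize(p["pixels"][190:300,280:460],None,fx=4,fy=4)[:,:,::-1])
```

```text
[ 0.44716933 -0.20836652  0.10497475] [-19.4240142   -5.30154322   3.18546097]
```

View pics/s2.png

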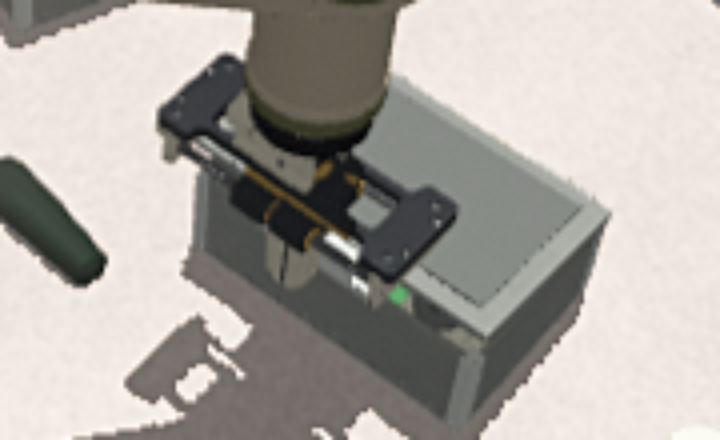

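The crop shows the lid clearly raised: there is an open gap with the contents visible at (400,295). Next I'll follow the arc.

Request:
step_arm(deltas=[{"offset":[0.1,0,-0.8],"roll":0},{"offset":[0.2,0,-1.0],"roll":0},{"offset":[0.3,0,-1.0],"roll":0},{"offset":[0.35,0,-1.0],"roll":0},{"offset":[0.4,0,-1.0],"roll":0},{"offset":[0,0,0],"roll":0}])

```text
t: 9.52
tool_pos: [0.4632, -0.206, 0.1549]
orientation: [-3.132, -0.236, 0.007]
force: [-13.3, -0.3, 4.4]
opening: 0.0006
```

Request:
step_arm(deltas=[{"offset":[0.5,0,-1.0],"roll":0},{"offset":[0.55,0,-1.0],"roll":0},{"offset":[0.65,0,-1.0],"roll":0},{"offset":[0.75,0,-1.0],"roll":0},{"offset":[0.85,0,-1.0],"roll":0},{"offset":[0,0,0],"roll":0}])

```text
t: 10.28
tool_pos: [0.4987, -0.201, 0.2056]
orientation: [3.132, 0.237, 0.002]
force: [-3.5, -0.2, 2.9]
opening: 0.0007
```

Request:
step_arm(deltas=[{"offset":[1.1,0,-1.0],"roll":0},{"offset":[1.3,0,-1.0],"roll":0},{"offset":[1.4,0,-0.8],"roll":0},{"offset":[1.5,0,-0.6],"roll":0},{"offset":[1.5,0,-0.3],"roll":0},{"offset":[1.5,0,0],"roll":0},{"offset":[0,0,0],"roll":0}])

```text
t: 11.15
tool_pos: [0.5802, -0.1881, 0.2408]
orientation: [-3.132, -0.238, 0.001]
force: [-0.9, -0.5, -0.4]
opening: 0.0004
```

Request:
step_arm(deltas=[{"offset":[1.5,0,0],"roll":0},{"offset":[1.5,0,0],"roll":0},{"offset":[1.5,0,0],"roll":0},{"offset":[1.5,0,0],"roll":0},{"offset":[1.0,0,0],"roll":0},{"offset":[0.5,0,0],"roll":0},{"offset":[0,0,0],"roll":0}])

```text
t: 12.02
tool_pos: [0.6538, -0.1771, 0.2415]
orientation: [-3.133, -0.237, 0.001]
force: [-0.5, -0.1, 0.4]
opening: 0.0006
```

Run:
```python
from h import *
print(robot.read_state()["tool_pos"],robot.read_state()["force"])
p=cams.read_camera("side")
cv2.imwrite("pics/s3.png",cv2.resize(p["pixels"][120:320,270:510],None,fx=3,fy=3)[:,:,::-1])
```

```text
[ 0.65380778 -0.17714037  0.24145416] [-0.50898794 -0.10224168  0.36974818]
```

View pics/s3.png

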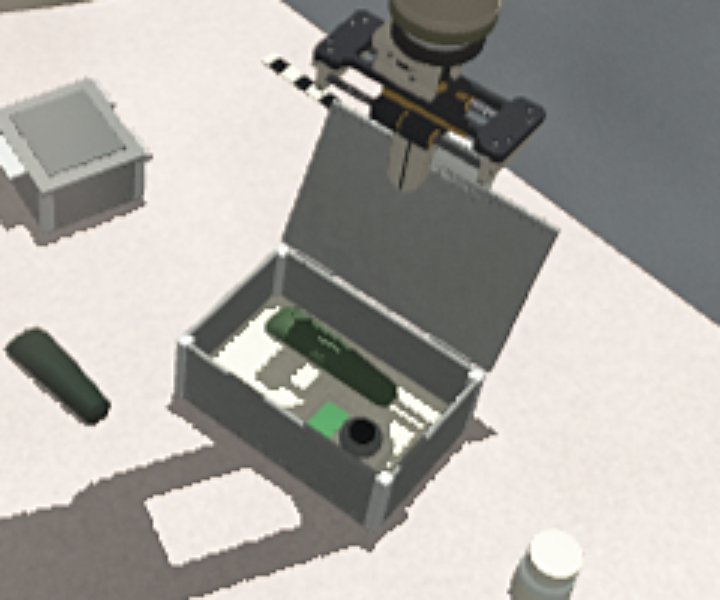

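The lid stands open past vertical with almost no force on the fingers. The logger's black button is visible at (361,432) in the crop. I'll back off and measure the button.

Request:
step_arm(deltas=[{"offset":[-3,0,0],"roll":0},{"offset":[-4.5,0,0],"roll":0},{"offset":[-5,0,-0.5],"roll":0},{"offset":[-5,0,-0.5],"roll":0},{"offset":[-4,0,0],"roll":0},{"offset":[0,0,0],"roll":0}])

```text
t: 12.82
tool_pos: [0.4393, -0.2099, 0.2521]
orientation: [3.132, 0.233, 0.001]
force: [-0.3, 0.7, 0.1]
opening: 0.0004
```

Run:
```python
from h import *
print(robot.read_state()["tool_pos"],robot.read_state()["force"])
rs=[];ims=[]
for n in("wrist","side","top"):
    p=cams.read_camera(n); ims.append(p["pixels"])
    for r in cams.pinpoint(p,"logger_button_top")[:1]:
        if r["score"]>.4: rs.append(ray(p,r["xy"]))
        print(n,np.round(r["xy"],1),round(r["score"],2),atz(p,r["xy"],.065))
    for r in cams.silhouettes(p,"logger_button")[:1]: print(" sil",np.round(r["xy"],1),r["score"],r["mask"].sum(),atz(p,r["xy"],.065))
    for t,z in(("logger",.018),("cased_blade",.018),("lid_lip",.262)):
        for r in cams.pinpoint(p,t)[:1]: print(" ",t,np.round(r["xy"],1),round(r["score"],2),atz(p,r["xy"],z))
if len(rs)>1: print(tri(rs))
save({"pixels":np.vstack([ims[0][:,:],])},"w2.png")
```

```text
[ 0.43932515 -0.20989311  0.25212729] [-0.31819033  0.73422986  0.12019161]
 sil [390.9  88.1] 0.56 476 [ 0.5433 -0.2628  0.065 ]
  logger [370.3  92. ] 0.87 [ 0.5407 -0.2494  0.018 ]
  cased_blade [313.1  23.6] 0.58 [ 0.6001 -0.1763  0.018 ]
  lid_lip [372.4  93. ] 0.52 [ 0.5199 -0.2197  0.262 ]
side [390.9 262.7] 0.57 [ 0.5375 -0.2666  0.065 ]
 sil [389.8 263.9] 0.42 54 [ 0.5323 -0.2675  0.065 ]
  logger [383.2 269.9] 0.87 [ 0.5303 -0.2516  0.018 ]
  cased_blade [383.  241.6] 0.79 [ 0.5996 -0.181   0.018 ]
  lid_lip [422.2 164.5] 0.97 [ 0.7141 -0.1749  0.262 ]
top [399.  193.4] 0.57 [ 0.5383 -0.2752  0.065 ]
 sil [395.2 195.5] 0.59 47 [ 0.5314 -0.2633  0.065 ]
  logger [386.7 196. ] 0.74 [ 0.5319 -0.2447  0.018 ]
  cased_blade [368.2 176.1] 0.59 [ 0.5952 -0.1834  0.018 ]
  lid_lip [376.6 122.3] 0.57 [ 0.7165 -0.1722  0.262 ]
[ 0.5355 -0.2715  0.0729]
```

View pics/w2.png

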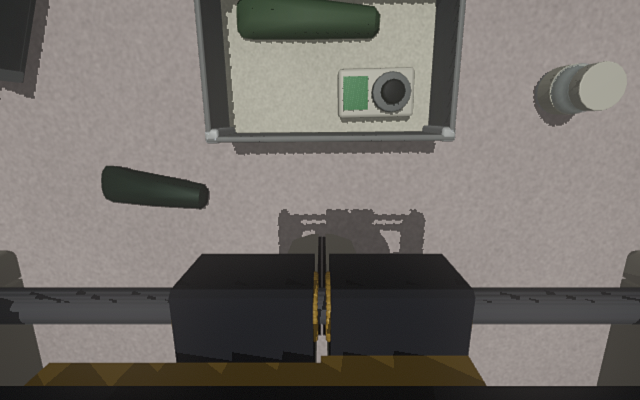

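The wrist view shows the logger at (375,93) with its button at about (392,91), and the blade lies undisturbed at (308,20). The lid tip measures (0.715,-0.173), close to the expected position at the 1.95 stop. I'll move nearer for a closer measurement.

Request:
step_arm(deltas=[{"offset":[1.5,2.2,2],"roll":0},{"offset":[1.5,2.3,2.5],"roll":0},{"offset":[1.5,2.3,2.5],"roll":0},{"offset":[0.5,0,1],"roll":0},{"offset":[0,0,0],"roll":0}])

```text
t: 14.35
tool_pos: [0.5005, -0.2683, 0.1708]
orientation: [-3.131, -0.237, 0.003]
force: [1.0, -0.1, -0.1]
opening: 0.0005
```

Run:
```python
from h import *
s=robot.read_state(); T=s["tool_pos"]; M=R.from_rotvec(s["orientation"]).as_matrix()
p=cams.read_camera("wrist"); save(p,"w3.png")
for r in cams.pinpoint(p,"logger_button_top")[:1]: print(np.round(r["xy"],1),round(r["score"],2),atz(p,r["xy"],.065))
for r in cams.silhouettes(p,"logger_button")[:1]: 
    X=atz(p,r["xy"],.065); print(" sil",np.round(r["xy"],1),r["score"],r["mask"].sum(),X,"tool delta",M.T@(X-T))
print("tcp proj",proj(p,T),T)
# dark disc
g=cv2.cvtColor(p["pixels"],cv2.COLOR_RGB2GRAY)
c=cv2.HoughCircles(g,cv2.HOUGH_GRADIENT,1,5,param1=80,param2=15,minRadius=8,maxRadius=40)
if c is not None:
    for k in c[0][:4]: X=atz(p,k[:2],.065); print(k,X,M.T@(X-T))
```

```text
[332.9 152.1] 0.91 [ 0.5418 -0.2703  0.065 ]
 sil [325.8 148.8] 0.95 658 [ 0.5435 -0.2644  0.065 ] tool delta [0.04328763 0.00275868 0.10572023]
tcp proj [np.float64(322.670921651314), np.float64(252.04482177694095)] [ 0.50047605 -0.2683286   0.17079084]
[542.5 147.5  34.9] [ 0.5702 -0.4327  0.065 ] [0.04438634 0.17315965 0.10543565]
[327.5 148.5  23.5] [ 0.544  -0.2657  0.065 ] [0.04358654 0.00411906 0.10571752]
[579.5 138.5  38.3] [ 0.5812 -0.4591  0.065 ] [0.05129305 0.20091311 0.105379  ]
[583.5 144.5  31.6] [ 0.5772 -0.4638  0.065 ] [0.04663202 0.20495845 0.10537942]
```

View pics/w3.png

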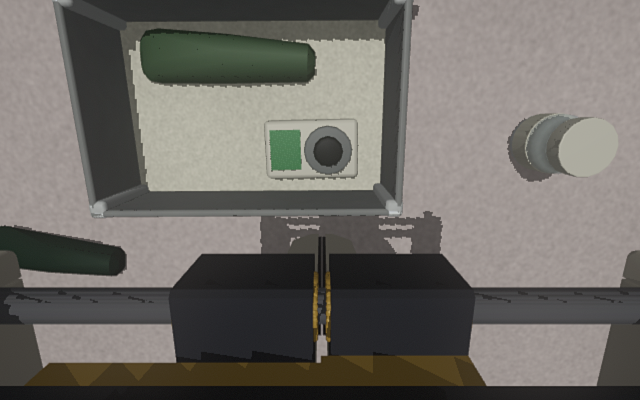

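The button disc is centred at (328,151), giving an offset of about +4.2 cm in tool x and +0.4 cm in tool y. I'll go above it, then press down in small steps.

Request:
step_arm(deltas=[{"offset":[2,0.2,0],"roll":0},{"offset":[2.1,0.2,2],"roll":0},{"offset":[0,0,3],"roll":0},{"offset":[0,0,3],"roll":0},{"offset":[0,0,1.7],"roll":0},{"offset":[0,0,0],"roll":0}])

```text
t: 15.25
tool_pos: [0.5414, -0.2664, 0.0741]
orientation: [-3.132, -0.237, 0.002]
force: [0.2, -1.0, 0.1]
opening: 0.0005
```

Request:
step_arm(deltas=[{"offset":[0,0,0.2],"roll":0},{"offset":[0,0,0.2],"roll":0},{"offset":[0,0,0.2],"roll":0},{"offset":[0,0,0],"roll":0}])

```text
t: 15.75
tool_pos: [0.5421, -0.2669, 0.0687]
orientation: [3.133, 0.237, 0.0]
force: [0.4, 0.5, -1.2]
opening: 0.0002
```

Request:
step_arm(deltas=[{"offset":[0,0,0.2],"roll":0},{"offset":[0,0,0.2],"roll":0},{"offset":[0,0,0.2],"roll":0},{"offset":[0,0,0],"roll":0}])

```text
t: 16.25
tool_pos: [0.5422, -0.2669, 0.0627]
orientation: [3.133, 0.237, 0.0]
force: [0.9, 0.1, 1.3]
opening: 0.0006
```

Request:
step_arm(deltas=[{"offset":[0,0,0.2],"roll":0},{"offset":[0,0,0.1],"roll":0},{"offset":[0,0,0],"roll":0},{"offset":[0,0,0],"roll":0}])

```text
t: 16.75
tool_pos: [0.5423, -0.267, 0.0598]
orientation: [3.132, 0.237, 0.0]
force: [0.0, 0.5, 4.1]
opening: 0.0007
```

Force is rising like the button's spring. I'll push on to a firm stop.

Request:
step_arm(deltas=[{"offset":[0,0,0.1],"roll":0},{"offset":[0,0,0.1],"roll":0},{"offset":[0,0,0],"roll":0}])

```text
t: 17.12
tool_pos: [0.5424, -0.267, 0.0591]
orientation: [3.132, 0.237, 0.001]
force: [-4.5, 3.3, 13.2]
opening: 0.0006
```

Request:
step_arm(deltas=[{"offset":[0,0,0.1],"roll":0},{"offset":[0,0,0],"roll":0},{"offset":[0,0,0],"roll":0}])

```text
t: 17.5
tool_pos: [0.5425, -0.2671, 0.059]
orientation: [3.132, 0.237, 0.001]
force: [-8.1, 4.9, 19.9]
opening: 0.0005
```

The tip stopped hard at z = 0.059 with 20 N, which is 6 mm below the button's rest height, so the button is fully down. Next is straight up and clear.

Request:
step_arm(deltas=[{"offset":[0,0,-0.5],"roll":0},{"offset":[0,0,-1],"roll":0},{"offset":[0,0,-3],"roll":0},{"offset":[0,0,-5],"roll":0},{"offset":[-2,0,-5],"roll":0},{"offset":[-5,0,-4],"roll":0},{"offset":[-5,0,0],"roll":0},{"offset":[0,-4,0],"roll":0},{"offset":[0,0,0],"roll":0},{"offset":[0,0,0],"roll":0}])

```text
t: 18.75
tool_pos: [0.4189, -0.2454, 0.2408]
orientation: [3.132, 0.238, 0.0]
force: [-0.3, -0.6, -0.5]
opening: 0.0008
```

Run:
```python
from h import *
print(robot.read_state()["tool_pos"],robot.read_state()["force"])
ims=[]
for n in("wrist","side","top"):
    p=cams.read_camera(n); ims.append(p["pixels"])
    for t,z in(("logger",.018),("cased_blade",.018),("lid_lip",.262),("loose_blade",0),("jar",0),("small_case",0)):
        for r in cams.pinpoint(p,t)[:1]: print(n,t,np.round(r["xy"],1),round(r["score"],2),atz(p,r["xy"],z))
cv2.imwrite("pics/f.png",cv2.resize(np.vstack(ims[:2]),None,fx=.75,fy=.75)[:,:,::-1])
```

```text
[ 0.41886095 -0.24541019  0.24075342] [-0.25822067 -0.6498927  -0.4754252 ]
wrist loose_blade [123.7 170.6] 0.95 [ 0.3877 -0.0094  0.    ]
wrist jar [535.4  66. ] 0.97 [ 0.5756 -0.4621  0.    ]
side logger [383.3 268.4] 0.76 [ 0.5341 -0.2482  0.018 ]
side cased_blade [383.7 238.3] 0.47 [ 0.6097 -0.1737  0.018 ]
side lid_lip [417.2 165.7] 0.74 [ 0.7004 -0.1694  0.262 ]
side loose_blade [288.1 242.6] 0.86 [0.3893 0.0039 0.    ]
side small_case [287.1 180.1] 0.9 [0.5427 0.2053 0.    ]
top logger [387.2 196.9] 0.75 [ 0.529  -0.2464  0.018 ]
top cased_blade [367.8 176.9] 0.56 [ 0.5926 -0.1821  0.018 ]
top lid_lip [376.6 124.1] 0.88 [ 0.7116 -0.1723  0.262 ]
top loose_blade [316. 237.] 0.92 [ 0.3931 -0.0185  0.    ]
top jar [455.2 183.2] 0.71 [ 0.5805 -0.4733  0.    ]
top small_case [251.1 185.2] 0.87 [0.5578 0.1983 0.    ]
```

View pics/f.png

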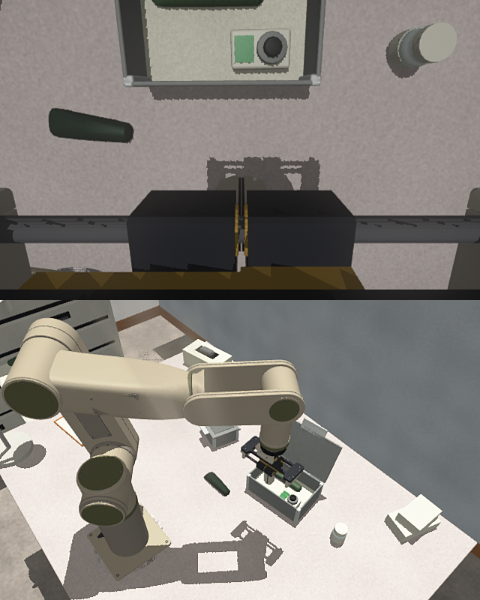

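The lid is standing open at about (318,450), and the logger, blade, jar and small case are where they were. The gripper is clear, so I'm handing in.

```bash
python3 -c "from plant import robot; print(robot.close_job())"
```

```text
the job is handed in; nothing more can be done
None
```

The lid is open at its stop, the button has been pressed fully down, and the arm is clear. The job was handed in at about 19 s of the 51 s allowed.

- **Lid:** The tool could not be tilted, so the fingers could not go flat under the lip. I pressed the closed, vertical fingers against the lip's front edge, with about 20 N at most in the readings. I lifted it by friction at first, then followed the lid's arc until it fell open. In the last check the lid tip measured x 0.70–0.71 m; it should be at 0.706 m at the 1.95 rad stop.
- **Button:** The fingertips came to a hard stop at 59 mm height with 20 N. That is 6 mm below the button's rest height, the full travel. Nothing reads the joint directly, so this rests on the force and height readings. About 9 N of that force was sideways, so a shift of a few millimetres cannot be ruled out.
- **Other things:** The position estimates before and after agree to within about 5 mm for the logger. They agree to about 13 mm for the blade in the case, loose blade, jar and small case, which is within the networks' scatter. The pictures show nothing out of place and the small case looked shut in them. I did not measure the brush again at the end.
- **Disagreements:** The cameras differed by up to about 12 mm on where the button was. I used the close wrist view, and the press bottomed where it should.

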